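# Load the forming sleeve onto a rule bender's spindle

## Robot

A 6-joint arm with a two-finger parallel gripper is mounted at the origin on the work surface. World frame = base frame: x ahead of the robot, y to its left, z up, the work surface at z = 0. Lengths are in m, angles in rad, forces in N, time in s.
With the tool pointing down it reaches from about 0.35 to 0.725 m from the base axis. Payload 4.3 kg.
Tool frame: the origin (TCP) lies midway between the tips of the shut fingers; the grasp point (between the pads) lies 19 mm behind it; z points along the fingers, y is the line along which they close (so a half turn about z gives the same grasp; the last joint's range is limited). The gripper opens to 85 mm and grips with 20 to 120 N. Pads are 22 mm wide; open, the fingers measure 114 mm over their backs; the gripper's body (76 mm by 85 mm) begins 54 mm behind the grasp point. The pads swing forward as they close: fully open they stand 13 mm farther back than shut.
Start: joints at [1.015, 0.377, 0.081, 1.274, 0, 1.46], TCP at [0.248, 0.519, 0.231] pointing down, gripper open.
Joint ranges: [-2.72, 2.72], [-0.84, 1.66], [-1.02, 1.22], [-1.77, 2.12], [-1.37, 1.28], [-3.14, 3.14]. Speed limits (rad/s): [2.57, 2.57, 3.14, 3.14, 3.14, 3.14].

## Interface

Orientations are given as a rotation vector (axis times angle).
In Python, from workcell import ctrl gives the robot as it stands.
- The arm moves only by the tool jog_arm, never from a script. Its argument "motion" is a list of rows, each an object with "turn": the turn, a rotation vector about the world's x, y, z in units of 0.5 rad (1.0 is 0.5 rad), a list of three; "delta_pos": the shift along the world's x, y, z in units of 150 mm (1.0 is 150 mm), a list of three; "grip": the opening, from 0 (shut) to 1 (fully open). In form: [{"turn": [rx, ry, rz], "delta_pos": [x, y, z], "grip": grip}, ...]. A call has exactly 5 rows; each row is the pose to reach, as a shift and turn from the pose commanded when the call began; what a row does not reach only later rows make up. A row lasts 1/12 s, in which the tool goes at most 41.7 mm and 7.16 degrees, less where a joint would pass 70% of its speed; a pose out of reach is approached as far as the arm can. A call with a number of a shift or a turn outside -1 to 1 is refused whole. A call with a gripper value outside its range is refused whole. The fingers move at their own pace and stop on an object; "squeeze" is the grip in N (left out, the last holds). Time passes only in rows, so rows that repeat a pose let the fingers close, or fill a call up. It gives the time, the measured TCP pose, the force, the opening and the grip force at its end, in the units of the state.
- ctrl.get_obs(): the state, without advancing time (a new reading comes with each control period).
- ctrl.capture(name): name is "scene" or "top" or "wrist"; returns (picture, depth): 480x640x3 uint8, red, green, blue; 480x640 float32, m along the optical axis (not along the pixel's ray), 0 where there is no reading.
- ctrl.camera_info(name): a dict with "fx", "fy", "cx", "cy" (pixels), "cam_to_world" (4x4, takes a point from camera to world coordinates); the wrist camera has in their place "hand_eye" (4x4, takes a point from camera to tool coordinates, whose origin is the TCP and whose axes are the flange's). Camera axes: x right, y down, z forward; pixel columns grow to the right and rows downward; lengths in m; the calibration is good to about 2 mm. A picture is of the moment at which its call begins: read the wrist's pose just before it. camera_info takes no time and is no camera call.
- ctrl.sign_off(): hands the job in; it is judged then, once.
Trained networks look in the newest picture that a camera, given by its name, has taken for a name from the list of things; names that differ only in an ending like _2 or _b are one class to them, and where a whole thing is asked for, a point or a joint stands for the part that bears it (a point fixed in the world has none). Each returns a list of dicts, best first, with "score" (0 to 1); they miss things now and then, are a little off and sometimes report something else, mostly with a low value. They report only what shows in the picture. A call takes as long as a camera call. They do not tell look-alikes from the thing itself.
- ctrl.find_in(query, camera): "location" ([row, column] in pixels, amid what is visible of it).
- ctrl.spot_point(query, camera): "location" ([row, column] in pixels: a listed point, or the origin of a listed thing).
The state is a dict: "t": time; "joints": joint angles; "qd": joint speeds; "tau": joint torques, N m; "ee_pos": TCP position; "tcp_rot": TCP orientation; "wrist_force": force on the tool from outside, world axes, zero at the start; "wrist_torque": the same for the moment, N m; "gripper_width": opening from 0.0 (shut) to 1.0 (fully open); "grasp_force": force on a finger pad.
Only numpy, scipy, OpenCV 4.12 (cv2) and the standard library are available. Lean on these libraries where they do the work, as an engineer would, in place of code of your own. Each camera call takes 0.05 s, during which the arm holds its last target. There are 200 camera calls.

## Task

Load the tall thick-walled steel sleeve onto the roller station: without lifting it off, slide it across the loading deck until it is seated in the V nest, right over the spindle, then press it straight down so that it sinks with the lift plate over the spindle and is fully home. After that swing the keeper arm by its pin all the way across the top of the sleeve, let go, and leave the short thin ring and everything else on the bench where they are.

Things in the scene. Friction and masses are not known exactly. Their poses are not given: they have to be found in the camera images.
- station: Dark cast-iron roller station, fixed to the bench, 235 x 235 mm. Origin: on the bench, on the spindle's axis; z up; x runs from the loading deck over the spindle to the far side, y to the left. The flat loading deck, 75 mm above the bench, covers x from -122 to -31 mm over the full width, plus, 1 mm lower, a wing to x = -4 mm on either side of the lift plate.
- nest (a point): Middle of the V nest's mouth, 86 mm above the bench, at station x = -11 mm, y = 0. Two upright walls, 10 mm thick, tops 86 mm above the bench, open to -x; the mouth is 82 mm wide and the walls close in towards +x, each 30 degrees off the x axis. The 60 mm sleeve pushed along station +x until it touches both walls stands centred over the spindle to within 1 mm.
- spindle_top (a point): Middle of the flat top of the fixed, upright steel spindle (22 mm diameter, the top 5 mm tapered to 17 mm), seen in the 24 mm hole of the lift plate. It lies 72.5 mm above the bench, 1.5 mm below the raised lift plate's face, and never moves relative to the station: as the plate goes down the spindle stands out of it.
- lift (a joint): Lift plate, an aluminium disc of 60 mm diameter round the spindle: travel in m, 0 = raised (face 74 mm above the bench, 1 mm below the deck) as it starts, 0.027 = fully down (face 47 mm above the bench). It is stiff, carries the sleeve's weight without sinking and stays where it is left; with the sleeve on it, a push of about 6 to 9 N straight down moves it.
- sleeve: The sleeve to load: plain steel tube, 60 mm outside, 25 mm bore, 40 mm tall, 0.6 to 0.85 kg, standing on the left or the right half of the loading deck. Origin: centre of its underside, z up along its axis. Its top is 87 mm above the bench once home.
- short_ring: The other ring on the loading deck, to be left alone: steel, 60 mm outside, 40 mm bore, 20 mm tall. Origin: centre of its underside.
- keeper (a joint): Steel keeper arm, swings level on an upright pivot left of the nest. Rad: 0 = along station +x (open), 1.571 = along -y, right over the spindle, 1.6 = stop (closed); closes clockwise from above. Starts at 0 to 0.4, turns easily (1 N at the pin), stays where left. 18 mm wide, 89.5 to 96.5 mm above the bench: it clears the sleeve's top by 2.5 mm, only when the sleeve is home.
- keeper_pivot (a point): Pivot axis of the keeper arm, 68 mm to the station's +y of the spindle, 92.5 mm above the bench.
- keeper_pin (a point): Upright steel pin on the keeper arm, 12 mm diameter, from 96.5 to 139.5 mm above the bench, 85 mm from the pivot axis; this point is on its axis, 119.5 mm above the bench. Push it or pinch it.
- step_block: Bystander: small stepped steel block, 35 x 30 x 36 mm, on the bench beside the station.
- vee_block: Bystander: small slotted steel block, 45 x 40 x 32 mm, on the bench beside the station.
- mallet: Bystander: mallet with wooden handle, about 300 mm long, lying at the left.
- wrench: Bystander: steel wrench, 180 mm long, lying at the right.
- screwdriver: Bystander: blue-handled screwdriver, 200 mm long, lying at the right.
- mandrel: Bystander: plain steel rod standing upright at the left, 32 mm diameter, 70 mm tall.
Not all that is in view belongs to the job. Leave any orange or yellow look-alike of the sleeve alone.

How it is judged:
On the way, in this order (a step that is already met when the one before it is completed fails the run):
1. the sleeve is home: over the spindle, down on the fully lowered lift plate, the keeper arm still open (horizontal distance between sleeve and spindle_top below 0.004 m and z of sleeve in the frame of station below 0.0505 m and angle between sleeve's own z axis and vertical below 0.06 rad and value of joint lift above 0.0235 m and value of joint keeper below 1 rad), for 0.2 s.
2. the keeper arm is swung across the sleeve (value of joint keeper above 1.4 rad), for 0.2 s.
At the end, for the whole second after the job is handed in: The sleeve stands upright (within 3.4 degrees) and at rest, its axis within 4 mm of the spindle's, its underside no more than 3.5 mm above the fully-down level (47 mm over the bench), the lift plate down by more than 23.5 mm of its 27 mm; the keeper arm is across it, past 1.4 rad of its 1.6 (horizontal distance between sleeve and spindle_top below 0.004 m and z of sleeve in the frame of station below 0.0505 m and angle between sleeve's own z axis and vertical below 0.06 rad and value of joint lift above 0.0235 m and value of joint keeper above 1.4 rad and linear speed of sleeve below 0.01 m/s); the robot touches nothing.
It fails at once if the sleeve was lifted more than 20 mm off the loading deck (z of sleeve in the frame of station above 0.095 m).
It fails at once if the short thin ring was moved by more than 30 mm (distance of short_ring from where it was at the start of the episode above 0.03 m).
It fails at once if a block, tool or rod lying on the bench was moved by more than 40 mm (distance of any of step_block, vee_block, mallet, wrench, screwdriver, mandrel from where it was at the start of the episode above 0.04 m).
It also fails if it takes over 67 s, if anything falls off the work surface, if the arm or the gripper's body presses on something with over 40 N, if the wrist force passes 120 N, or if a joint passes its speed limit or range.

## Working session

There is one attempt and no reset: what is moved stays moved. The work goes in short steps, Python scripts to look and compute and a tool call to move; the robot and the scene stay as the last step left them, time stands still between calls to the robot, and variables do not carry over. Pictures are saved under pics/ and viewed, at most 10 in all, crops included, and the job is handed in when it is done.

Besides the shell and the picture viewer there is one more tool, called after ">>>" as name(argument=value, ...) on one line, values as JSON. jog_arm: Moves the arm, as the interface text tells. Its arguments: {"type":"object","properties":{"motion":{"type":"array","items":{"type":"object","properties":{"turn":{"type":"array","items":{"type":"number","minimum":-1,"maximum":1}},"delta_pos":{"type":"array","items":{"type":"number","minimum":-1,"maximum":1}},"grip":{"type":"number"}}}},"squeeze":{"type":"number"}},"required":["motion"]}

```bash
mkdir -p pics
cat > h.py <<'E'
import numpy as np,cv2
from workcell import ctrl
from scipy.spatial.transform import Rotation as R
def T(cam):
    i=ctrl.camera_info(cam)
    if 'cam_to_world' in i: return i,np.array(i['cam_to_world'])
    o=ctrl.get_obs(); M=np.eye(4); M[:3,:3]=R.from_rotvec(o['tcp_rot']).as_matrix(); M[:3,3]=o['ee_pos']
    return i,M@np.array(i['hand_eye'])
def ray(rc,i,M):
    d=M[:3,:3]@np.array([(rc[1]-i['cx'])/i['fx'],(rc[0]-i['cy'])/i['fy'],1]); return M[:3,3],d
def atz(rc,i,M,z):
    o,d=ray(rc,i,M); return o+d*(z-o[2])/d[2]
def atd(rc,i,M,D):
    r,c=int(round(rc[0])),int(round(rc[1])); o,d=ray(rc,i,M); p=D[max(0,r-1):r+2,max(0,c-1):c+2]; p=p[p>0]
    return o+d*np.median(p) if len(p) else None
def tri(a,b):
    (o1,d1),(o2,d2)=a,b; s=np.linalg.lstsq(np.c_[d1,-d2],o2-o1,rcond=None)[0]
    p,q=o1+d1*s[0],o2+d2*s[1]; return (p+q)/2,np.linalg.norm(p-q)
E
python3 - <<'E'
from h import *
np.set_printoptions(precision=4,suppress=True)
ims=[]
for c in ['scene','top']:
    im,D=ctrl.capture(c); ims.append(im); i,M=T(c); np.savez(c+'.npz',im=im,D=D)
    cv2.imwrite(f'pics/{c}.png',im[:,:,::-1]); print(c,i['fx'],M[:3,3])
    for q in ['sleeve','short_ring','nest','spindle_top','keeper_pivot','keeper_pin']:
        for r in ctrl.spot_point(q,c)[:3]: print(q,np.round(r['score'],2),np.round(r['location'],1),atd(r['location'],i,M,D))
print(ctrl.get_obs())
E
```

```text
scene 604.5592505276957 [1.46   0.4881 1.0007]
sleeve 0.95 [203.2 284. ] [ 0.3677 -0.1604  0.0332]
sleeve 0.87 [193.  248.5] [ 0.3575 -0.2776  0.0194]
sleeve 0.84 [227.1 211.8] [ 0.5221 -0.2845  0.0167]
short_ring 0.61 [226.1 307.4] [ 0.468  -0.0377  0.0753]
nest 0.65 [233.5 267.1] [ 0.5356 -0.11    0.0741]
nest 0.44 [241.1 296.4] [ 0.553  -0.021   0.0995]
spindle_top 0.74 [240.9 267.5] [ 0.5567 -0.0965  0.0724]
keeper_pivot 0.95 [239.8 296.9] [ 0.5506 -0.021   0.1016]
keeper_pivot 0.72 [254.6 275.1] [ 0.636  -0.0278  0.1218]
keeper_pin 0.64 [253.7 277.1] [ 0.6321 -0.025   0.1224]
top 602.6173145490147 [0.2351 0.0211 1.5865]
sleeve 0.93 [258.2 399.3] [ 0.4941 -0.1799  0.0815]
sleeve 0.93 [319.4 395.4] [ 0.345  -0.1782 -0.0004]
sleeve 0.86 [321.9 441.9] [ 0.3395 -0.3007 -0.001 ]
short_ring 0.58 [266.4 342.1] [ 0.4728 -0.0349  0.0748]
nest 0.71 [239.9 363.7] [ 0.5424 -0.0903  0.0725]
spindle_top 0.91 [232.3 364.6] [ 0.5629 -0.0928  0.0701]
keeper_pivot 0.8 [237.  339.7] [ 0.5437 -0.0277  0.1002]
keeper_pivot 0.62 [237.5 368. ] [ 0.5488 -0.1013  0.0727]
keeper_pin 0.55 [202.4 342.8] [ 0.6247 -0.034   0.1339]
{'t': 0.7, 'joints': array([1.0147, 0.3773, 0.081 , 1.2744, 0.    , 1.4605]), 'qd': array([ 0.0006, -0.001 , -0.    ,  0.0001,  0.0001,  0.0009]), 'tau': array([  0.0001, -46.337 ,  27.0096,  -0.    ,  -0.0001,  -0.    ]), 'ee_pos': array([0.2479, 0.5189, 0.2314]), 'tcp_rot': array([0.6944, 3.0638, 0.0003]), 'wrist_force': array([-0.7203,  0.7395, -0.2594]), 'wrist_torque': array([ 0.0466, -0.0251,  0.0704]), 'grasp_force': 0.0, 'gripper_width': 0.9989002269884625}
```

View pics/top.png

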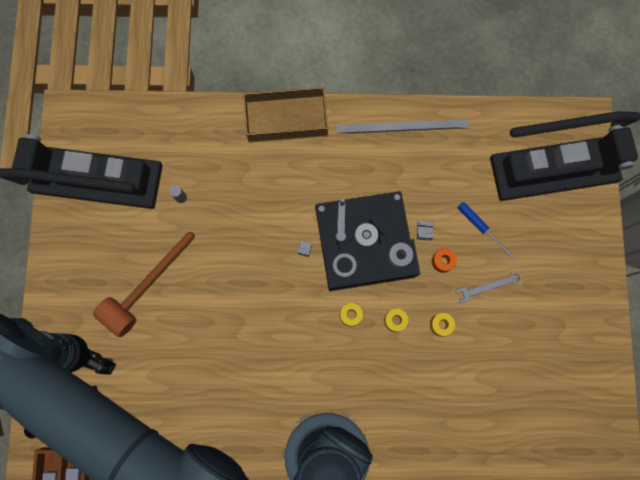

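View pics/scene.png

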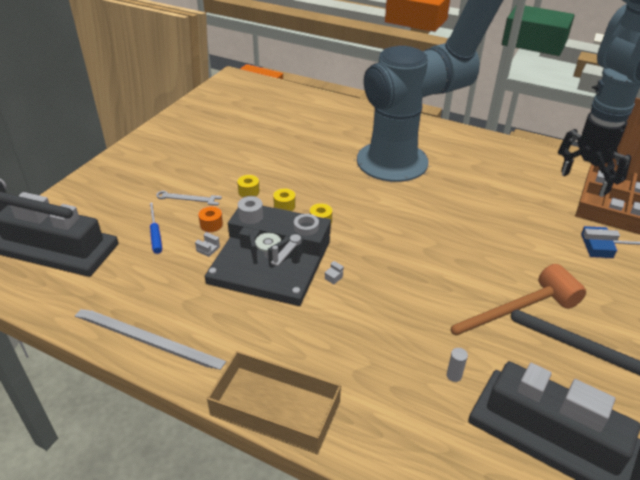

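The top view shows the station around (240,365). A tall grey ring stands on its right deck half at (254,400) and a flat, wide-bore grey ring on the left at (264,343). 

Sleeve candidates are the grey ring (254,400), yellow (314,351), (320,397) and (324,443), and orange (260,445). Only the grey one at (254,400) fits: it is steel, narrow-bored and stands on the deck. I'll confirm it in a crop.

Run:
```python
from h import *
a=np.load('scene.npz')['im'][180:310,190:350]; b=np.load('top.npz')['im'][185:300,300:450]
f=lambda x,k:cv2.resize(x,k,interpolation=cv2.INTER_CUBIC)
cv2.imwrite('pics/crop.png',np.hstack([f(a,(400,325)),f(b,(400,325))])[:,:,::-1])
np.set_printoptions(precision=4,suppress=True)
print(ctrl.camera_info('wrist'))
```

```text
{'fx': 426.60085194259443, 'fy': 426.60085194259443, 'cx': 322.3531894494878, 'cy': 239.74117979807696, 'hand_eye': array([[ 0.0012, -0.9659, -0.259 ,  0.0658],
       [ 1.    ,  0.001 ,  0.001 , -0.0004],
       [-0.0007, -0.259 ,  0.9659, -0.1413],
       [ 0.    ,  0.    ,  0.    ,  1.    ]])}
```

View pics/crop.png

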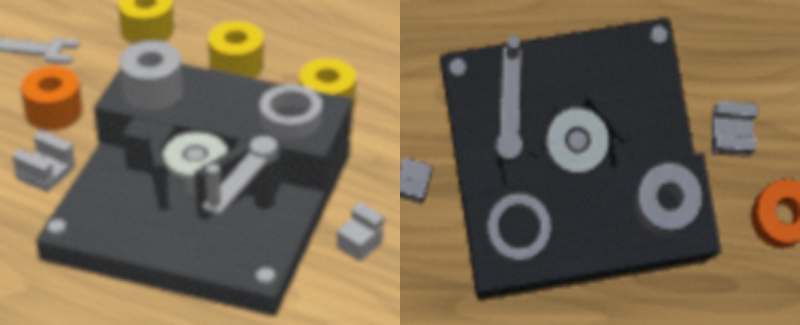

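>>> jog_arm(motion=[{"delta_pos": [0.06, -0.16, 0.1], "turn": [0, 0, -0.08], "grip": 1}, {"delta_pos": [0.12, -0.32, 0.2], "turn": [0, 0, -0.16], "grip": 1}, {"delta_pos": [0.2, -0.5, 0.3], "turn": [0, 0, -0.24], "grip": 1}, {"delta_pos": [0.25, -0.7, 0.3], "turn": [0, 0, -0.32], "grip": 1}, {"delta_pos": [0.3, -0.9, 0.3], "turn": [0, 0, -0.4], "grip": 1}])

```text
t: 1.12
ee_pos: [0.2939, 0.3833, 0.2775]
tcp_rot: [0.999, 2.977, 0.004]
wrist_force: [1.3, 0.1, -0.4]
gripper_width: 0.998
grasp_force: 0.0
```

The crop confirms it: the tall, thick-walled grey sleeve is on the deck's right side and the low, thin ring is on the left. The yellow and orange ones stand on the bench.

>>> jog_arm(motion=[{"delta_pos": [0.08, -0.18, 0.04], "turn": [0, 0, -0.1], "grip": 1}, {"delta_pos": [0.16, -0.37, 0.08], "turn": [0, 0, -0.2], "grip": 1}, {"delta_pos": [0.24, -0.56, 0.12], "turn": [0, 0, -0.3], "grip": 1}, {"delta_pos": [0.32, -0.76, 0.16], "turn": [0, 0, -0.4], "grip": 1}, {"delta_pos": [0.4, -0.95, 0.2], "turn": [0, 0, -0.52], "grip": 1}])

```text
t: 1.53
ee_pos: [0.3532, 0.2398, 0.3068]
tcp_rot: [1.378, 2.823, 0.001]
wrist_force: [1.7, 0.0, 0.0]
gripper_width: 0.998
grasp_force: 0.0
```

>>> jog_arm(motion=[{"delta_pos": [0.08, -0.18, 0.04], "turn": [0, 0, -0.1], "grip": 1}, {"delta_pos": [0.16, -0.37, 0.08], "turn": [0, 0, -0.2], "grip": 1}, {"delta_pos": [0.24, -0.56, 0.12], "turn": [0, 0, -0.3], "grip": 1}, {"delta_pos": [0.32, -0.76, 0.16], "turn": [0, 0, -0.4], "grip": 1}, {"delta_pos": [0.4, -0.95, 0.2], "turn": [0, 0, -0.52], "grip": 1}])

```text
t: 1.95
ee_pos: [0.4132, 0.0973, 0.3369]
tcp_rot: [1.732, 2.62, 0.001]
wrist_force: [0.2, 1.1, -0.2]
gripper_width: 0.998
grasp_force: 0.0
```

>>> jog_arm(motion=[{"delta_pos": [0.1, -0.18, 0], "turn": [0, 0, -0.1], "grip": 1}, {"delta_pos": [0.2, -0.37, 0], "turn": [0, 0, -0.2], "grip": 1}, {"delta_pos": [0.3, -0.56, 0], "turn": [0, 0, -0.3], "grip": 1}, {"delta_pos": [0.4, -0.76, 0], "turn": [0, 0, -0.4], "grip": 1}, {"delta_pos": [0.5, -0.9, 0], "turn": [0, 0, -0.52], "grip": 1}])

```text
t: 2.37
ee_pos: [0.4885, -0.0386, 0.3365]
tcp_rot: [2.059, 2.371, -0.0]
wrist_force: [1.0, 0.1, 0.2]
gripper_width: 1.001
grasp_force: 0.0
```

```bash
cat > look.py <<'E'
from h import *
import sys
np.set_printoptions(precision=4,suppress=True)
n=sys.argv[1]; i,M=T('wrist'); im,D=ctrl.capture('wrist'); cv2.imwrite(f'pics/{n}.png',im[:,:,::-1])
o=ctrl.get_obs(); print(o['t'],o['ee_pos'],o['joints']); np.savez(n+'.npz',im=im,D=D,M=M)
for q in ['sleeve','short_ring','nest','spindle_top','keeper_pivot','keeper_pin']:
    for r in ctrl.spot_point(q,'wrist')[:2]: print(q,np.round(r['score'],2),np.round(r['location'],1),atd(r['location'],i,M,D))
E
python3 look.py w1
```

```text
2.4167 [ 0.491  -0.0416  0.3356] [-0.2115  0.2007  0.1077  1.4757 -0.0028  1.2238]
sleeve 0.85 [186.3 205. ] [ 0.3677 -0.0513  0.0383]
sleeve 0.83 [329.4 310.1] [ 0.4937 -0.1584  0.1137]
nest 0.58 [266.6 376.8] [ 0.5525 -0.102   0.0709]
spindle_top 0.58 [260.8 384.9] [ 0.5595 -0.0948  0.0709]
keeper_pin 0.66 [221.1 485.7] [ 0.6247 -0.0311  0.1302]
```

View pics/w1.png

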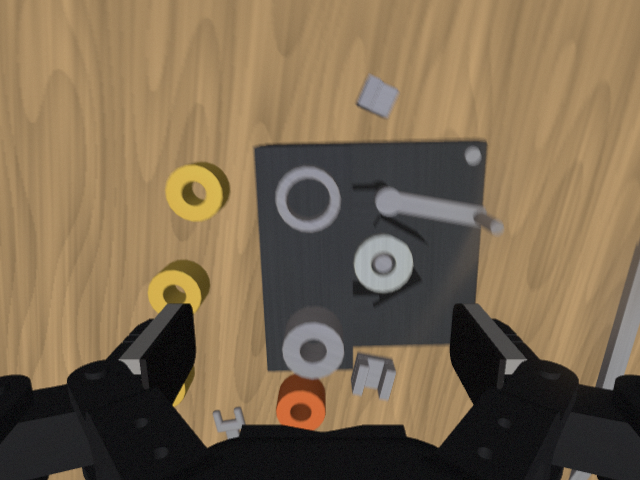

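The wrist view shows the sleeve's top at (350,313), the ring at (199,308), the lift plate and spindle at (263,383), the keeper pivot at (202,390), and the pin at about (225,497). Next I measure these from depth in this view and from the top camera.

```bash
cat > meas.py <<'E'
from h import *
import sys
np.set_printoptions(precision=4,suppress=True)
def cloud(n,cam):
    d=np.load(n+'.npz'); i=ctrl.camera_info(cam); M=d['M'] if 'M' in d else np.array(i['cam_to_world'])
    v,u=np.mgrid[:480,:640]; D=d['D']; P=np.stack([(u-i['cx'])/i['fx']*D,(v-i['cy'])/i['fy']*D,D],-1)
    W=P@M[:3,:3].T+M[:3,3]; W[D<=0]=9; return W,d['im']
def circ(W,c,z0,z1,r=.045):
    m=(W[...,2]>z0)&(W[...,2]<z1)&(np.hypot(W[...,0]-c[0],W[...,1]-c[1])<r); p=W[m]
    if len(p)<20: return None
    (x,y),rr=cv2.minEnclosingCircle(p[:,:2].astype(np.float32)); return np.array([x,y,rr,np.median(p[:,2]),len(p)])
if __name__=='__main__':
  for n,cam in [a.split(':') for a in sys.argv[1:]]:
    W,im=cloud(n,cam); print(n)
    print('sleeve',circ(W,(.493,-.165),.105,.125)); print('ring',circ(W,(.473,-.035),.087,.103,.04))
    g=im.astype(int).mean(2); L=W.copy(); L[g<120]=9
    print('plate',circ(L,(.56,-.095),.062,.08,.034))
    p=W[(W[...,2]>.105)&(W[...,2]<.15)&(np.hypot(W[...,0]-.63,W[...,1]+.03)<.045)]; print('pin',p.mean(0),p[:,2].max(),len(p)) if len(p) else 0
    p=W[(W[...,2]>.09)&(W[...,2]<.108)&(np.hypot(W[...,0]-.59,W[...,1]+.03)<.07)&(W[...,1]>-.07)]
    if len(p): print('arm',p.mean(0),cv2.minAreaRect(p[:,:2].astype(np.float32)))
    m=(W[...,2]>.004)&(W[...,2]<.09)&(g<75)&(np.hypot(W[...,0]-.53,W[...,1]+.1)<.2)
    k=cv2.morphologyEx(m.astype(np.uint8),cv2.MORPH_OPEN,np.ones((9,9))); q=W[(k>0)&m]
    p=q[(q[:,2]>.068)&(q[:,2]<.082)]; print('deck',np.median(p[:,2]),cv2.minAreaRect(p[:,:2].astype(np.float32)))
    print('station',cv2.minAreaRect(q[:,:2].astype(np.float32)))
E
python3 meas.py w1:wrist top:top scene:scene
```

```text
w1
sleeve [   0.4994   -0.1782    0.0304    0.1133 2541.    ]
ring [   0.4739   -0.0388    0.03      0.0934 1895.    ]
plate [   0.5594   -0.0976    0.0315    0.0724 2315.    ]
pin [ 0.628  -0.0303  0.1284] 0.13969721885095665 365
arm [ 0.5814 -0.0293  0.0965] ((0.584915041923523, -0.031224295496940613), (0.023694433271884918, 0.1023080050945282), 86.38644409179688)
deck 0.07350272410315586 ((0.5178083777427673, -0.1034155935049057), (0.1628047525882721, 0.23579715192317963), 9.188233375549316)
station ((0.5130999088287354, -0.1361028552055359), (0.32391080260276794, 0.29941895604133606), 9.580511093139648)
top
sleeve [  0.4983  -0.1796   0.0301   0.1153 382.    ]
ring [  0.4738  -0.0403   0.0305   0.0951 249.    ]
plate [  0.5571  -0.0966   0.0298   0.0737 315.    ]
pin [ 0.6287 -0.0323  0.1316] 0.1443530469841734 32
arm [ 0.5804 -0.0319  0.0982] ((0.5844131708145142, -0.04464412108063698), (0.04688814654946327, 0.10282663255929947), 85.83948516845703)
deck 0.07512145996460906 ((0.5153994560241699, -0.10382409393787384), (0.1616041660308838, 0.2341793328523636), 9.589425086975098)
station ((0.5546097159385681, -0.09764820337295532), (0.24164743721485138, 0.23540490865707397), 9.49977970123291)
scene
sleeve [  0.5022  -0.1778   0.0329   0.1141 351.    ]
ring [  0.4769  -0.0368   0.0337   0.0938 267.    ]
plate [  0.5582  -0.0972   0.0317   0.0734 291.    ]
pin [ 0.6349 -0.0274  0.1247] 0.14136625263145097 83
arm [ 0.586  -0.0263  0.0976] ((0.5880612134933472, -0.032178845256567), (0.03048340231180191, 0.10762792080640793), 86.97186279296875)
deck 0.07290290248642362 ((0.5499637126922607, -0.09274454414844513), (0.06167177855968475, 0.23208995163440704), 10.703272819519043)
station ((0.5390676259994507, -0.09118735790252686), (0.07790893316268921, 0.2388545721769333), 19.353801727294922)
```

The measurements from the three views agree. Station yaw is about 9.5° and the spindle is at (0.558,-0.097). The sleeve is at (0.499,-0.179) with its top at 0.115, which puts it at station (-72,-71) mm. The ring is at station (-74,+71) mm and the keeper reads about 0.18. I'll hover over the sleeve.

>>> jog_arm(motion=[{"delta_pos": [0.02, -0.2, -0.15], "turn": [0, 0, 0.042], "grip": 1}, {"delta_pos": [0.04, -0.45, -0.3], "turn": [0, 0, 0.042], "grip": 1}, {"delta_pos": [0.06, -0.68, -0.45], "turn": [0, 0, 0.042], "grip": 1}, {"delta_pos": [0.07, -0.88, -0.6], "turn": [0, 0, 0.042], "grip": 1}, {"delta_pos": [0.07, -0.94, -0.75], "turn": [0, 0, 0.042], "grip": 1}])

```text
t: 3.13
ee_pos: [0.4987, -0.18, 0.223]
tcp_rot: [2.03, 2.394, -0.002]
wrist_force: [-0.1, 0.1, 0.4]
gripper_width: 1.004
grasp_force: 0.0
```

>>> jog_arm(motion=[{"delta_pos": [0, 0, 0], "grip": 1}, {"delta_pos": [0, 0, 0], "grip": 1}, {"delta_pos": [0, 0, 0], "grip": 1}, {"delta_pos": [0, 0, 0], "grip": 1}, {"delta_pos": [0, 0, 0], "grip": 1}])

```text
$.motion[0]: bad value
```

```bash
python3 look.py w2
python3 - <<'E'
from meas import *
W,im=cloud('w2','wrist'); print(circ(W,(.499,-.178),.105,.125),circ(W,(.474,-.04),.087,.103,.04)); o=ctrl.get_obs(); print(o['ee_pos'],R.from_rotvec(o['tcp_rot']).as_matrix())
E
```

```text
3.1833 [ 0.4962 -0.1787  0.2183] [-0.4652  0.2895 -0.0776  1.2095 -0.0014  0.9418]
sleeve 0.97 [ 23.6 165.8] [ 0.3693 -0.0666  0.0391]
sleeve 0.94 [166.2 141.2] [ 0.3577 -0.168   0.0385]
nest 0.8 [111.9 417.8] [ 0.5484 -0.0971  0.0704]
nest 0.34 [426.9 216.6] [ 0.4322 -0.4171  0.0055]
spindle_top 0.86 [115.  431.1] [ 0.5574 -0.0976  0.0709]
keeper_pin 0.64 [  8. 618.] [ 0.6257 -0.0346  0.1254]
[   0.4987   -0.1787    0.03      0.1136 6195.    ] [   0.4751   -0.0475    0.0285    0.0935 2086.    ]
[ 0.4995 -0.1761  0.226 ] [[-0.1675  0.9859  0.0031]
 [ 0.9859  0.1675 -0.0011]
 [-0.0017  0.0029 -1.    ]]
```

>>> jog_arm(motion=[{"delta_pos": [0, -0.01, -0.2], "turn": [0, 0, 0], "grip": 1}, {"delta_pos": [0, -0.01, -0.4], "turn": [0, 0, 0], "grip": 1}, {"delta_pos": [0, -0.01, -0.6], "turn": [0, 0, 0], "grip": 1}, {"delta_pos": [0, -0.01, -0.8], "turn": [0, 0, 0], "grip": 1}, {"delta_pos": [0, -0.01, -0.92], "turn": [0, 0, 0], "grip": 1}])

```text
t: 3.9
ee_pos: [0.4982, -0.1773, 0.0846]
tcp_rot: [-2.027, -2.399, -0.0]
wrist_force: [0.2, -0.9, 0.4]
gripper_width: 0.999
grasp_force: 0.0
```

>>> jog_arm(motion=[{"delta_pos": [0, 0, 0], "turn": [0, 0, 0], "grip": 0.8}, {"delta_pos": [0, 0, 0], "turn": [0, 0, 0], "grip": 0.6}, {"delta_pos": [0, 0, 0], "turn": [0, 0, 0], "grip": 0.6}, {"delta_pos": [0, 0, 0], "turn": [0, 0, 0], "grip": 0.6}, {"delta_pos": [0, 0, 0], "turn": [0, 0, 0], "grip": 0.6}], squeeze=25)

```text
t: 4.32
ee_pos: [0.4996, -0.1787, 0.0875]
tcp_rot: [2.028, 2.397, 0.002]
wrist_force: [0.3, 1.2, 1.9]
gripper_width: 0.689
grasp_force: 31.1
```

>>> jog_arm(motion=[{"delta_pos": [0, 0, 0], "turn": [0, 0, 0], "grip": 0.6}, {"delta_pos": [0, 0, 0], "turn": [0, 0, 0], "grip": 0.6}, {"delta_pos": [0, 0, 0], "turn": [0, 0, 0], "grip": 0.6}, {"delta_pos": [0, 0, 0], "turn": [0, 0, 0], "grip": 0.6}, {"delta_pos": [0, 0, 0], "turn": [0, 0, 0], "grip": 0.6}])

```text
t: 4.73
ee_pos: [0.4995, -0.1788, 0.0875]
tcp_rot: [2.028, 2.396, 0.002]
wrist_force: [-1.3, 3.0, 6.2]
gripper_width: 0.688
grasp_force: 31.6
```

>>> jog_arm(motion=[{"delta_pos": [-0.002, 0.09, 0], "turn": [0, 0, 0], "grip": 0.6}, {"delta_pos": [-0.005, 0.2, 0], "turn": [0, 0, 0], "grip": 0.6}, {"delta_pos": [-0.008, 0.32, 0], "turn": [0, 0, 0], "grip": 0.6}, {"delta_pos": [-0.01, 0.42, 0], "turn": [0, 0, 0], "grip": 0.6}, {"delta_pos": [-0.012, 0.478, 0], "turn": [0, 0, 0], "grip": 0.6}])

```text
t: 5.15
ee_pos: [0.4986, -0.108, 0.0875]
tcp_rot: [2.026, 2.394, -0.001]
wrist_force: [0.2, -5.9, 4.7]
gripper_width: 0.689
grasp_force: 31.2
```

>>> jog_arm(motion=[{"delta_pos": [0.07, 0.012, 0], "turn": [0, 0, 0], "grip": 0.6}, {"delta_pos": [0.14, 0.024, 0], "turn": [0, 0, 0], "grip": 0.6}, {"delta_pos": [0.21, 0.036, 0], "turn": [0, 0, 0], "grip": 0.6}, {"delta_pos": [0.28, 0.048, 0], "turn": [0, 0, 0], "grip": 0.6}, {"delta_pos": [0.349, 0.058, 0], "turn": [0, 0, 0], "grip": 0.6}])

```text
t: 5.57
ee_pos: [0.5447, -0.0992, 0.0872]
tcp_rot: [-2.028, -2.394, 0.012]
wrist_force: [-15.5, -2.0, 19.7]
gripper_width: 0.685
grasp_force: 33.1
```

```bash
python3 look.py w3
python3 - <<'E'
from meas import *
W,im=cloud('w3','wrist'); print(circ(W,(.549,-.0983),.105,.12,.034),circ(W,(.474,-.04),.087,.103,.04)); o=ctrl.get_obs(); print(o['ee_pos'],o['wrist_force'],o['wrist_torque'])
E
```

```text
5.6167 [ 0.5475 -0.0988  0.0872] [-0.2907  0.4272 -0.2301  0.917  -0.0034  1.1146]
sleeve 0.72 [298.3 321.5] [ 0.5414 -0.0824  0.1136]
nest 0.66 [309.1 331.3] [ 0.5448 -0.0853  0.1135]
keeper_pivot 0.76 [113.  360.5] [ 0.5438 -0.0295  0.1004]
[    0.5487    -0.0983     0.0338     0.1133 25265.    ] [    0.4738    -0.0394     0.0303     0.0935 19250.    ]
[ 0.5475 -0.0989  0.0873] [-7.2499 -0.2403 12.7942] [-0.2355  1.96    0.0489]
```

View pics/w3.png

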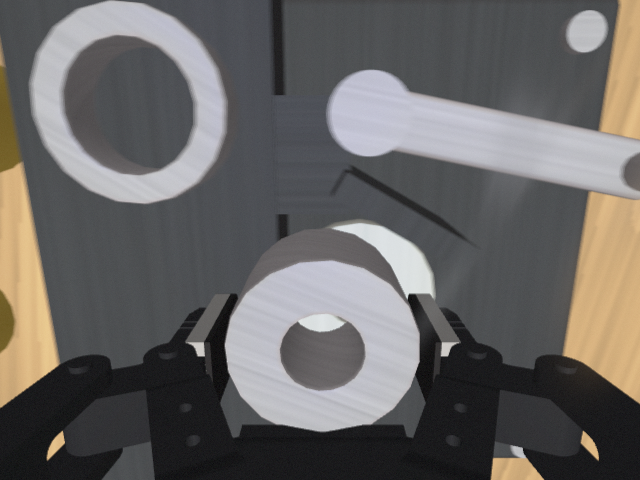

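The sleeve is held upright at (350,322) and partly over the plate. The ring has not moved. There is a slight downward preload, so I'll raise 1 mm and creep into the nest.

>>> jog_arm(motion=[{"delta_pos": [0, 0, 0.007], "turn": [0, 0, 0], "grip": 0.6}, {"delta_pos": [0.015, 0.0025, 0.007], "turn": [0, 0, 0], "grip": 0.6}, {"delta_pos": [0.03, 0.005, 0.007], "turn": [0, 0, 0], "grip": 0.6}, {"delta_pos": [0.045, 0.007, 0.007], "turn": [0, 0, 0], "grip": 0.6}, {"delta_pos": [0.053, 0.009, 0.007], "turn": [0, 0, 0], "grip": 0.6}])

```text
t: 6.33
ee_pos: [0.5539, -0.0974, 0.0871]
tcp_rot: [-2.028, -2.395, 0.008]
wrist_force: [-8.8, -1.7, 9.2]
gripper_width: 0.69
grasp_force: 32.0
```

>>> jog_arm(motion=[{"delta_pos": [0, 0, 0], "turn": [0, 0, 0], "grip": 0.6}, {"delta_pos": [0, 0, 0], "turn": [0, 0, 0], "grip": 0.6}, {"delta_pos": [0.003, 0.0005, 0], "turn": [0, 0, 0], "grip": 0.6}, {"delta_pos": [0.006, 0.001, 0], "turn": [0, 0, 0], "grip": 0.6}, {"delta_pos": [0.006, 0.001, 0], "turn": [0, 0, 0], "grip": 0.6}])

```text
t: 6.75
ee_pos: [0.5543, -0.0973, 0.0869]
tcp_rot: [-2.028, -2.394, 0.009]
wrist_force: [-9.0, -1.8, 9.9]
gripper_width: 0.687
grasp_force: 32.1
```

>>> jog_arm(motion=[{"delta_pos": [0.006, 0.001, 0.006], "turn": [0, 0, 0], "grip": 0.6}, {"delta_pos": [0.012, 0.002, 0.006], "turn": [0, 0, 0], "grip": 0.6}, {"delta_pos": [0.018, 0.003, 0.006], "turn": [0, 0, 0], "grip": 0.6}, {"delta_pos": [0.024, 0.004, 0.006], "turn": [0, 0, 0], "grip": 0.6}, {"delta_pos": [0.024, 0.004, 0.006], "turn": [0, 0, 0], "grip": 0.6}])

```text
t: 7.17
ee_pos: [0.5578, -0.0955, 0.0866]
tcp_rot: [-2.026, -2.393, 0.006]
wrist_force: [-10.9, 0.8, 2.6]
gripper_width: 0.69
grasp_force: 31.2
```

```bash
python3 look.py w4
python3 - <<'E'
from meas import *
W,im=cloud('w4','wrist'); 
g=im.astype(int).mean(2); L=W.copy(); L[g<140]=9
print(circ(W,(.557,-.0973),.105,.12,.034)); o=ctrl.get_obs(); print(o['ee_pos'],o['wrist_force'],o['wrist_torque'],R.from_rotvec(o['tcp_rot']).as_matrix()[:,2])
im,D=ctrl.capture('top'); np.savez('top2.npz',im=im,D=D)
im,D=ctrl.capture('scene'); np.savez('scene2.npz',im=im,D=D); cv2.imwrite('pics/sc2.png',cv2.resize(im[180:310,190:350,::-1],(800,650-50),interpolation=cv2.INTER_CUBIC))
E
```

```text
7.2167 [ 0.5578 -0.0955  0.0866] [-0.2811  0.4479 -0.1988  0.9312 -0.0009  1.1241]
sleeve 0.78 [300.8 322.7] [ 0.555  -0.0797  0.1127]
nest 0.75 [312.5 292.7] [ 0.547  -0.0847  0.1131]
keeper_pivot 0.88 [119.1 316.4] [ 0.5447 -0.0297  0.1002]
keeper_pivot 0.67 [310.9 291.2] [ 0.5465 -0.0843  0.1129]
[    0.5566    -0.0949     0.0332     0.1126 25523.    ]
[ 0.5578 -0.0955  0.0866] [-9.7529  0.4639  2.6312] [ 0.0605  1.7744 -0.1234] [-0.007   0.0012 -1.    ]
```

View pics/w4.png

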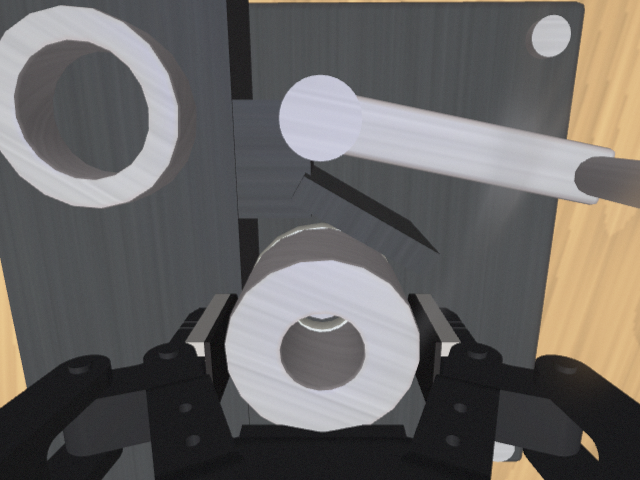

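The sleeve has dropped onto the plate and sits about concentric with it. I'll push slightly more to confirm contact with the walls.

>>> jog_arm(motion=[{"delta_pos": [0.008, 0.001, 0], "turn": [0, 0, 0], "grip": 0.6}, {"delta_pos": [0.016, 0.002, 0], "turn": [0, 0, 0], "grip": 0.6}, {"delta_pos": [0.02, 0.003, 0], "turn": [0, 0, 0], "grip": 0.6}, {"delta_pos": [0.02, 0.003, 0], "turn": [0, 0, 0], "grip": 0.6}, {"delta_pos": [0.02, 0.003, 0], "turn": [0, 0, 0], "grip": 0.6}])

```text
t: 8.03
ee_pos: [0.5581, -0.0953, 0.0866]
tcp_rot: [-2.025, -2.39, 0.012]
wrist_force: [-16.6, -0.4, 9.0]
gripper_width: 0.692
grasp_force: 32.0
```

Run:
```python
from h import *
np.set_printoptions(precision=4,suppress=True)
for _ in range(3):
    ctrl.capture('wrist'); o=ctrl.get_obs(); print(o['ee_pos'],o['wrist_force'],o['wrist_torque'],R.from_rotvec(o['tcp_rot']).as_matrix()[:,2])
```

```text
[ 0.5581 -0.0953  0.0866] [-16.1895  -0.3829   8.874 ] [-0.2239  3.1291 -0.1267] [-0.0119  0.0001 -0.9999]
[ 0.5581 -0.0953  0.0866] [-17.0846  -0.3361   8.9845] [-0.1694  3.141  -0.1544] [-0.0119  0.0001 -0.9999]
[ 0.5582 -0.0953  0.0866] [-17.1338  -0.8105   8.3756] [-0.1502  3.0849 -0.155 ] [-0.0118  0.0001 -0.9999]
```

The sleeve is seated. I'll relax the push, open the fingers, rise, and set them to straddle the bore.

>>> jog_arm(motion=[{"delta_pos": [-0.015, -0.002, 0], "turn": [0, 0, 0], "grip": 0.6}, {"delta_pos": [-0.03, -0.004, 0], "turn": [0, 0, 0], "grip": 0.6}, {"delta_pos": [-0.03, -0.004, 0], "turn": [0, 0, 0], "grip": 1}, {"delta_pos": [-0.03, -0.004, 0], "turn": [0, 0, 0], "grip": 1}, {"delta_pos": [-0.04, 0.003, 0], "turn": [0, 0, 0], "grip": 1}], squeeze=20)

```text
t: 8.6
ee_pos: [0.5605, -0.0958, 0.0886]
tcp_rot: [2.027, 2.395, 0.003]
wrist_force: [-0.4, -0.2, 0.4]
gripper_width: 0.997
grasp_force: 0.0
```

>>> jog_arm(motion=[{"delta_pos": [0, 0, 0.1], "turn": [0, 0, 0], "grip": 1}, {"delta_pos": [0, 0, 0.25], "turn": [0, 0, 0], "grip": 1}, {"delta_pos": [0, 0, 0.4], "turn": [0, 0, 0], "grip": 1}, {"delta_pos": [0, 0, 0.4], "turn": [0, 0, 0], "grip": 0.4}, {"delta_pos": [0, 0, 0.4], "turn": [0, 0, 0], "grip": 0.4}])

```text
t: 9.02
ee_pos: [0.5608, -0.0957, 0.1498]
tcp_rot: [2.026, 2.394, 0.004]
wrist_force: [-0.5, 0.7, -0.8]
gripper_width: 0.748
grasp_force: 0.0
```

>>> jog_arm(motion=[{"delta_pos": [0, 0, 0], "turn": [0, 0, 0], "grip": 0.4}, {"delta_pos": [0, 0, 0], "turn": [0, 0, 0], "grip": 0.4}, {"delta_pos": [0, 0, 0], "turn": [0, 0, 0], "grip": 0.4}, {"delta_pos": [0, 0, 0], "turn": [0, 0, 0], "grip": 0.4}, {"delta_pos": [0, 0, 0], "turn": [0, 0, 0], "grip": 0.4}])

```text
t: 9.43
ee_pos: [0.558, -0.0951, 0.1471]
tcp_rot: [-2.029, -2.397, 0.001]
wrist_force: [-0.3, 0.4, -0.3]
gripper_width: 0.399
grasp_force: 0.0
```

```bash
python3 look.py w5
python3 - <<'E'
from meas import *
W,im=cloud('w5','wrist'); print(circ(W,(.558,-.0953),.105,.12,.035)); o=ctrl.get_obs(); print(o['ee_pos'],o['wrist_force'],o['gripper_width'])
E
```

```text
9.4833 [ 0.5581 -0.0952  0.1472] [-0.281   0.3968 -0.1108  1.0642  0.0001  1.1238]
sleeve 0.92 [119.8  28. ] [ 0.3823 -0.0553  0.0387]
sleeve 0.64 [253.9 320.4] [ 0.5566 -0.096   0.0711]
nest 0.73 [262.  299.8] [ 0.5465 -0.089   0.1114]
spindle_top 0.94 [257.3 323.8] [ 0.5587 -0.0974  0.0715]
keeper_pivot 0.94 [122.1 316.8] [ 0.5441 -0.0298  0.1003]
keeper_pin 0.72 [165.9 530.6] [ 0.625  -0.0322  0.1289]
[    0.5574    -0.0961     0.0301     0.1124 10835.    ]
[ 0.5585 -0.0952  0.1478] [ 0.5164 -0.5775  0.5448] 0.3972682412288121
```

View pics/w5.png

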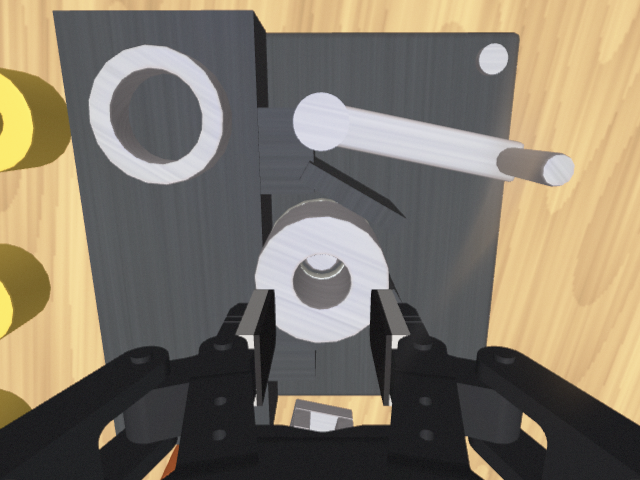

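The sleeve is centred over the spindle within about 1.5 mm, with the keeper clear. Now I press down.

>>> jog_arm(motion=[{"delta_pos": [0, -0.003, -0.1], "turn": [0, 0, 0], "grip": 0.4}, {"delta_pos": [0, -0.003, -0.2], "turn": [0, 0, 0], "grip": 0.4}, {"delta_pos": [0, -0.003, -0.24], "turn": [0, 0, 0], "grip": 0.4}, {"delta_pos": [0, -0.003, -0.27], "turn": [0, 0, 0], "grip": 0.4}, {"delta_pos": [0, -0.003, -0.3], "turn": [0, 0, 0], "grip": 0.4}])

```text
t: 10.2
ee_pos: [0.5582, -0.0957, 0.1038]
tcp_rot: [2.03, 2.398, -0.0]
wrist_force: [-3.1, 1.0, 9.5]
gripper_width: 0.4
grasp_force: 4.9
```

>>> jog_arm(motion=[{"delta_pos": [0, 0, -0.015], "turn": [0, 0, 0], "grip": 0.4}, {"delta_pos": [0, 0, -0.03], "turn": [0, 0, 0], "grip": 0.4}, {"delta_pos": [0, 0, -0.045], "turn": [0, 0, 0], "grip": 0.4}, {"delta_pos": [0, 0, -0.06], "turn": [0, 0, 0], "grip": 0.4}, {"delta_pos": [0, 0, -0.06], "turn": [0, 0, 0], "grip": 0.4}])

```text
t: 10.62
ee_pos: [0.5582, -0.0957, 0.0948]
tcp_rot: [2.029, 2.398, -0.0]
wrist_force: [-2.9, 0.6, 5.0]
gripper_width: 0.401
grasp_force: 2.8
```

>>> jog_arm(motion=[{"delta_pos": [0, 0, -0.02], "turn": [0, 0, 0], "grip": 0.4}, {"delta_pos": [0, 0, -0.04], "turn": [0, 0, 0], "grip": 0.4}, {"delta_pos": [0, 0, -0.06], "turn": [0, 0, 0], "grip": 0.4}, {"delta_pos": [0, 0, -0.08], "turn": [0, 0, 0], "grip": 0.4}, {"delta_pos": [0, 0, -0.09], "turn": [0, 0, 0], "grip": 0.4}])

```text
t: 11.03
ee_pos: [0.5584, -0.0957, 0.0859]
tcp_rot: [2.028, 2.396, 0.001]
wrist_force: [-17.2, 3.9, 47.8]
gripper_width: 0.4
grasp_force: 24.1
```

>>> jog_arm(motion=[{"delta_pos": [0, 0, -0.01], "turn": [0, 0, 0], "grip": 0.4}, {"delta_pos": [0, 0, -0.02], "turn": [0, 0, 0], "grip": 0.4}, {"delta_pos": [0, 0, -0.03], "turn": [0, 0, 0], "grip": 0.4}, {"delta_pos": [0, 0, -0.03], "turn": [0, 0, 0], "grip": 0.4}, {"delta_pos": [0, 0, -0.03], "turn": [0, 0, 0], "grip": 0.4}])

```text
t: 11.45
ee_pos: [0.5585, -0.0958, 0.0857]
tcp_rot: [2.026, 2.394, 0.002]
wrist_force: [-22.9, 6.6, 65.1]
gripper_width: 0.401
grasp_force: 32.4
```

The force has risen sharply, so the sleeve is bottomed or stuck. I'll rise and measure the sleeve top.

>>> jog_arm(motion=[{"delta_pos": [0, 0, 0.04], "turn": [0, 0, 0], "grip": 0.4}, {"delta_pos": [0, 0, 0.15], "turn": [0, 0, 0], "grip": 0.4}, {"delta_pos": [0, 0, 0.35], "turn": [0, 0, 0], "grip": 0.4}, {"delta_pos": [0, 0, 0.55], "turn": [0, 0, 0], "grip": 0.4}, {"delta_pos": [0, 0, 0.6], "turn": [0, 0, 0], "grip": 0.4}])

```text
t: 11.87
ee_pos: [0.561, -0.0964, 0.171]
tcp_rot: [2.025, 2.393, 0.005]
wrist_force: [0.3, 0.4, 0.7]
gripper_width: 0.396
grasp_force: 0.0
```

```bash
python3 look.py w6
python3 - <<'E'
from meas import *
W,im=cloud('w6','wrist'); g=im.astype(int).mean(2); L=W.copy(); L[g<130]=9
c=circ(L,(.558,-.0965),.078,.1,.036); print(c)
m=(np.abs(W[...,2]-.087)<.006)&(np.hypot(W[...,0]-c[0],W[...,1]-c[1])<.028)&(g>130); p=W[m]; s=np.linalg.lstsq(np.c_[p[:,:2],np.ones(len(p))],p[:,2],rcond=None)[0]; print('slope',s)
print('deck',np.median(W[...,2][(g<90)&(np.abs(W[...,2]-.074)<.006)]), ctrl.get_obs()['ee_pos'])
for n in ['pin']:
    p=W[(W[...,2]>.105)&(W[...,2]<.15)&(np.hypot(W[...,0]-.63,W[...,1]+.03)<.03)]; print('pin',p.mean(0),len(p), cv2.minAreaRect(p[p[:,2]>.132][:,:2].astype(np.float32)))
E
```

```text
11.9167 [ 0.5613 -0.0965  0.1707] [-0.2817  0.3818 -0.0706  1.1102  0.0001  1.123 ]
sleeve 0.72 [116.9  38.7] [ 0.3781 -0.0563  0.0385]
sleeve 0.69 [399.9  12. ] [ 0.3502 -0.272   0.0274]
nest 0.59 [247.2 298.4] [ 0.548  -0.104   0.0669]
spindle_top 0.76 [238.  316.4] [ 0.5575 -0.0956  0.0708]
keeper_pivot 0.74 [117.2 313.2] [ 0.5452 -0.0291  0.1003]
keeper_pin 0.85 [158.  500.5] [ 0.625  -0.0327  0.133 ]
[   0.5582   -0.0968    0.0307    0.0856 6946.    ]
slope [-0.0009  0.001   0.0862]
deck 0.07360786236034134 [ 0.5571 -0.0954  0.1639]
pin [ 0.6279 -0.0317  0.1295] 1414 ((0.6302174925804138, -0.031843431293964386), (0.011594743467867374, 0.011517863720655441), 54.23928451538086)
```

View pics/w6.png

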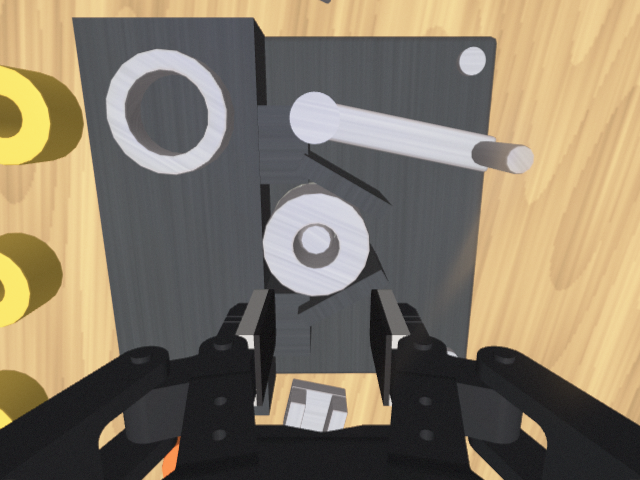

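The view shows the sleeve home: it is level, its top is flush at the expected 87 mm, and the spindle shows in its bore at (240,316). Its axis is within 1 mm of the spindle. The pin top is at (158,518), and I go to it next.

>>> jog_arm(motion=[{"delta_pos": [0.12, 0.1, 0], "turn": [0, 0, 0], "grip": 0.4}, {"delta_pos": [0.24, 0.21, 0], "turn": [0, 0, 0], "grip": 0.4}, {"delta_pos": [0.36, 0.32, 0], "turn": [0, 0, 0], "grip": 0.4}, {"delta_pos": [0.48, 0.43, 0], "turn": [0, 0, 0], "grip": 0.4}, {"delta_pos": [0.48, 0.43, 0], "turn": [0, 0, 0], "grip": 0.4}])

```text
t: 12.63
ee_pos: [0.6322, -0.0283, 0.1638]
tcp_rot: [-2.025, -2.4, -0.002]
wrist_force: [-0.0, 0.1, -0.3]
gripper_width: 0.4
grasp_force: 0.0
```

>>> jog_arm(motion=[{"delta_pos": [0, 0, -0.1], "turn": [0, 0, 0], "grip": 0.4}, {"delta_pos": [0, 0, -0.2], "turn": [0, 0, 0], "grip": 0.4}, {"delta_pos": [0, 0, -0.3], "turn": [0, 0, 0], "grip": 0.4}, {"delta_pos": [0, 0, -0.36], "turn": [0, 0, 0], "grip": 0.4}, {"delta_pos": [0, 0, -0.36], "turn": [0, 0, 0], "grip": 0.4}])

```text
t: 13.05
ee_pos: [0.6276, -0.0312, 0.1083]
tcp_rot: [-2.026, -2.394, 0.005]
wrist_force: [0.1, 0.2, 0.2]
gripper_width: 0.4
grasp_force: 0.0
```

>>> jog_arm(motion=[{"delta_pos": [0, 0, 0], "turn": [0, 0, 0], "grip": 0.2}, {"delta_pos": [0, 0, 0], "turn": [0, 0, 0], "grip": 0.1}, {"delta_pos": [0, 0, 0], "turn": [0, 0, 0], "grip": 0.05}, {"delta_pos": [0, 0, 0], "turn": [0, 0, 0], "grip": 0.05}, {"delta_pos": [0, 0, 0], "turn": [0, 0, 0], "grip": 0.05}], squeeze=20)

```text
t: 13.47
ee_pos: [0.6311, -0.0314, 0.1123]
tcp_rot: [2.029, 2.397, 0.001]
wrist_force: [1.1, -0.5, -2.6]
gripper_width: 0.13
grasp_force: 21.7
```

Run:
```python
from h import *
np.set_printoptions(precision=3,suppress=True)
o=ctrl.get_obs(); print(o['ee_pos'],o['gripper_width'],o['wrist_force'])
t=np.radians(np.linspace(-1.4,-82,16)); p=.0846*np.c_[np.cos(t),np.sin(t)]/.15
for k in (0,5,10): print(p[k+1:k+6]-p[k])
```

```text
[ 0.631 -0.031  0.112] 0.13037060820820895 [ 1.146 -0.477 -2.595]
[[-0.004 -0.053]
 [-0.012 -0.105]
 [-0.026 -0.156]
 [-0.044 -0.206]
 [-0.067 -0.253]]
[[-0.027 -0.045]
 [-0.059 -0.088]
 [-0.094 -0.127]
 [-0.132 -0.163]
 [-0.174 -0.196]]
[[-0.045 -0.028]
 [-0.092 -0.052]
 [-0.141 -0.071]
 [-0.192 -0.086]
 [-0.244 -0.096]]
```

The pin is pinched: 0.13 × 85 mm is about 11 mm. I'll swing it along the arc.

>>> jog_arm(motion=[{"delta_pos": [-0.004, -0.053, 0], "turn": [0, 0, 0], "grip": 0.05}, {"delta_pos": [-0.012, -0.105, 0], "turn": [0, 0, 0], "grip": 0.05}, {"delta_pos": [-0.026, -0.156, 0], "turn": [0, 0, 0], "grip": 0.05}, {"delta_pos": [-0.044, -0.206, 0], "turn": [0, 0, 0], "grip": 0.05}, {"delta_pos": [-0.067, -0.253, 0], "turn": [0, 0, 0], "grip": 0.05}])

```text
t: 13.88
ee_pos: [0.6216, -0.0709, 0.1123]
tcp_rot: [2.029, 2.395, 0.002]
wrist_force: [5.9, -0.1, -4.0]
gripper_width: 0.13
grasp_force: 21.7
```

>>> jog_arm(motion=[{"delta_pos": [-0.027, -0.045, 0], "turn": [0, 0, 0], "grip": 0.05}, {"delta_pos": [-0.059, -0.088, 0], "turn": [0, 0, 0], "grip": 0.05}, {"delta_pos": [-0.094, -0.127, 0], "turn": [0, 0, 0], "grip": 0.05}, {"delta_pos": [-0.132, -0.163, 0], "turn": [0, 0, 0], "grip": 0.05}, {"delta_pos": [-0.174, -0.196, 0], "turn": [0, 0, 0], "grip": 0.05}])

```text
t: 14.3
ee_pos: [0.5965, -0.1027, 0.1124]
tcp_rot: [2.028, 2.39, -0.002]
wrist_force: [5.3, -5.9, -5.1]
gripper_width: 0.131
grasp_force: 21.5
```

>>> jog_arm(motion=[{"delta_pos": [-0.045, -0.028, 0], "turn": [0, 0, 0], "grip": 0.05}, {"delta_pos": [-0.092, -0.052, 0], "turn": [0, 0, 0], "grip": 0.05}, {"delta_pos": [-0.141, -0.071, 0], "turn": [0, 0, 0], "grip": 0.05}, {"delta_pos": [-0.192, -0.086, 0], "turn": [0, 0, 0], "grip": 0.05}, {"delta_pos": [-0.244, -0.096, 0], "turn": [0, 0, 0], "grip": 0.05}])

```text
t: 14.72
ee_pos: [0.5579, -0.1154, 0.1123]
tcp_rot: [2.03, 2.394, -0.001]
wrist_force: [9.2, -1.4, -0.6]
gripper_width: 0.13
grasp_force: 22.6
```

>>> jog_arm(motion=[{"delta_pos": [-0.004, 0, 0], "turn": [0, 0, 0], "grip": 0.05}, {"delta_pos": [-0.004, 0, 0], "turn": [0, 0, 0], "grip": 0.05}, {"delta_pos": [0, 0, 0], "turn": [0, 0, 0], "grip": 0.4}, {"delta_pos": [0, 0, 0], "turn": [0, 0, 0], "grip": 0.4}, {"delta_pos": [0, 0, 0], "turn": [0, 0, 0], "grip": 0.4}])

```text
t: 15.13
ee_pos: [0.5565, -0.1129, 0.1117]
tcp_rot: [-2.029, -2.397, 0.001]
wrist_force: [0.1, 1.2, 0.2]
gripper_width: 0.399
grasp_force: 0.0
```

>>> jog_arm(motion=[{"delta_pos": [0, 0, 0.1], "turn": [0, 0, 0], "grip": 0.4}, {"delta_pos": [0, 0, 0.3], "turn": [0, 0, 0], "grip": 0.4}, {"delta_pos": [0, 0, 0.5], "turn": [0, 0, 0], "grip": 0.4}, {"delta_pos": [0, 0, 0.7], "turn": [0, 0, 0], "grip": 0.4}, {"delta_pos": [0, 0, 0.8], "turn": [0, 0, 0], "grip": 0.4}])

```text
t: 15.55
ee_pos: [0.5582, -0.1131, 0.2356]
tcp_rot: [2.027, 2.396, 0.002]
wrist_force: [1.4, 0.2, -0.1]
gripper_width: 0.396
grasp_force: 0.0
```

```bash
python3 look.py w7
python3 - <<'E'
from meas import *
W,im=cloud('w7','wrist'); g=im.astype(int).mean(2); L=W.copy(); L[g<110]=9
print('sleeve',circ(L,(.558,-.0965),.08,.0888,.036)); print('ring',circ(W,(.474,-.04),.087,.103,.04))
p=W[(W[...,2]>.13)&(W[...,2]<.15)&(np.hypot(W[...,0]-.56,W[...,1]+.113)<.04)]; c=cv2.minAreaRect(p[:,:2].astype(np.float32)); print('pin',c,p[:,2].max())
print('keeper',np.radians(9.5)-np.arctan2(c[0][1]+.0297,c[0][0]-.5460))
E
```

```text
15.6 [ 0.5594 -0.1135  0.2376] [-0.3113  0.3604  0.0725  1.2756 -0.0001  1.0932]
sleeve 0.96 [186.5 323.7] [ 0.5547 -0.0872  0.0955]
sleeve 0.93 [228.3  76.1] [ 0.3635 -0.162   0.0388]
nest 0.62 [198.9 312.7] [ 0.5489 -0.0966  0.0951]
nest 0.58 [196.8 326.7] [ 0.5578 -0.0936  0.0956]
spindle_top 0.97 [195.8 326. ] [ 0.5573 -0.093   0.0955]
keeper_pivot 0.72 [ 97.4 324. ] [ 0.5455 -0.0323  0.1007]
keeper_pivot 0.68 [187.  323.5] [ 0.5547 -0.0875  0.0953]
keeper_pin 0.98 [235.3 318.9] [ 0.5555 -0.1097  0.1379]
sleeve [   0.5579   -0.0994    0.0328    0.0855 3304.    ]
ring [   0.4737   -0.0391    0.0301    0.0935 4344.    ]
pin ((0.5575523972511292, -0.11286047846078873), (0.011230680160224438, 0.011186434887349606), 11.745696067810059) 0.1399537308634258
keeper 1.5985690848923406
```

View pics/w7.png

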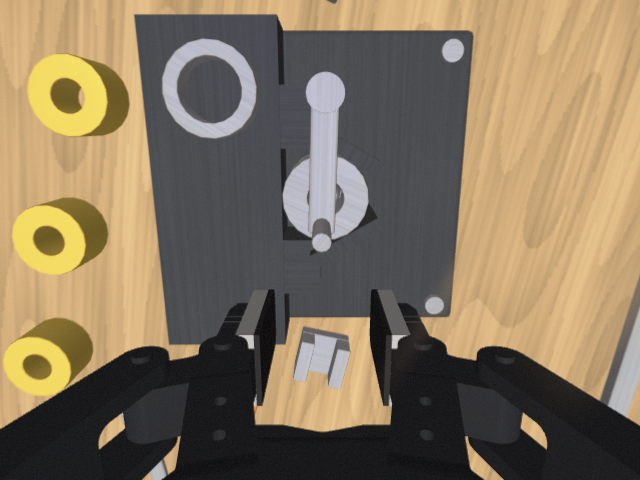

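The keeper lies fully across the sleeve at about 1.6 rad, with its pin at (242,322). The sleeve is home, the ring has not moved and the gripper is clear.

```bash
python3 -c "
from workcell import ctrl; print(ctrl.sign_off())"
```

```text
the job is handed in; nothing more can be done
None
```

The sleeve is pressed home over the spindle, the keeper arm is swung fully across it (about 1.6 rad) and released, the short ring measured unmoved, and the job was handed in after about 16 s; the sign-off returned no verdict.

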